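# Gauge the height of a ripening cheese

## Robot

A 6-joint arm with a two-finger parallel gripper is mounted at the origin on the work surface. World frame = base frame: x ahead of the robot, y to its left, z up, the work surface at z = 0. Lengths are in mm, angles in rad, forces in N, time in s.
With the tool pointing down it reaches from about 300 to 825 mm from the base axis. Payload 5.4 kg.
Tool frame: the origin (TCP) lies midway between the tips of the shut fingers; the grasp point (between the pads) lies 19 mm behind it (bot.grip_point_offset is the distance from the TCP to the grasp point, in mm); z points along the fingers, y is the line along which they close (so a half turn about z gives the same grasp; the last joint's range is limited). The gripper opens to 92 mm and grips with 3 to 60 N. Pads are 20 mm wide; open, the fingers measure 128 mm over their backs; the gripper's body (75 mm by 189 mm) begins 69 mm behind the grasp point.
Start: joints at [0.922, 0.158, 1.597, -0, 1.386, -0.21], TCP at [244.298, 520.504, 214.601] pointing down, gripper open.
Joint ranges: [-2.91, 2.91], [-0.94, 2.29], [0.18, 2.7], [-1.29, 4.43], [0.17, 2.64], [-3, 3]. Speed limits (rad/s): [2.57, 2.57, 3.14, 3.14, 3.14, 3.14].

## Interface

Orientations are given as a unit quaternion [w, x, y, z].
In Python, from plant import bot gives the robot as it stands.
- The arm moves only by the shell command python3 -m crank 'ROWS' [FORCE]. ROWS is JSON, a list of rows, each a list of 7 numbers: the shift along the tool's x, y, z in mm, then the turn, a rotation vector about the tool's x, y, z in rad, then the finger opening in mm, from 0 to 91.9. In form: [[tx, ty, tz, ax, ay, az, fingers], ...]. A call has exactly 8 rows; each row is the pose to reach, as a shift and turn from the pose commanded when the call began, along the tool's axes at that moment; what a row does not reach only later rows make up. A row lasts 1/8 s, in which the tool goes at most 62.5 mm and 10.7 degrees, less where a joint would pass 70% of its speed; a pose out of reach is approached as far as the arm can. A call with a gripper value outside its range is refused whole. The fingers move at their own pace and stop on an object; FORCE is the grip in N (left out, the last holds). Time passes only in rows, so rows that repeat a pose let the fingers close, or fill a call up. It gives the time, the measured TCP pose, the force, the opening and the grip force at its end, in the units of the state.
- bot.sense(): the state, without advancing time (a new reading comes with each control period).
- bot.grab_frame(name): name is "scene" or "top"; returns the picture (384x512x3 uint8, red, green, blue); there is no depth.
- bot.camera_params(name): a dict with "fx", "fy", "cx", "cy" (pixels), "k1" (the pictures are not rectified: a ray, as slopes to the right and down, at radius r is drawn at 1 + k1 r^2 times it, then the intrinsics apply), "xyz" and "orientation" of the camera in the world. Camera axes: x right, y up, looking along -z (the intrinsics and any distortion apply to the point x, -y, -z); pixel columns grow to the right and rows downward; lengths in mm; the calibration is good to about 2 mm. A picture is of the moment at which its call begins. camera_params takes no time and is no camera call.
- bot.close_job(): hands the job in; it is judged then, once.
The state is a dict: "t": time; "joint_pos": joint angles; "joint_velocities": joint speeds; "joint_torque": joint torques, N m; "tool_pos": TCP position; "orientation": TCP orientation; "contact_force": force on the tool from outside, world axes, zero at the start; "wrist_torque": the same for the moment, N m; "width": opening from 0.0 (shut) to 1.0 (fully open); "grasp_force": force on a finger pad.
Only numpy, scipy, OpenCV 4.12 (cv2) and the standard library are available. Lean on these libraries where they do the work, as an engineer would, in place of code of your own. Each camera call takes 0.05 s, during which the arm holds its last target. There are 200 camera calls.

## Task

Three small round cheeses stand on the wooden ripening board. Pick up the metal bridge gauge, carry it over the cheese of medium height (neither the low wide wheel nor the tall slim drum) and lower it gently astride that cheese, centred over it, until both its legs stand on the board and its sprung foot rests on the cheese and reads its height. Let go and leave the gauge standing there, without shifting the cheese.

Things in the scene. Friction and masses are not known exactly. Their poses are not given: they have to be found in the camera images.
- gauge_grip (a point): Loose metal bridge gauge, ~0.6 kg, upright on the table left of the board: two legs under a 170 mm beam (its x), and on the beam a square housing 32 x 32 x 70 mm to grip. Point: on the housing's axis, 32 mm below its top, 38 above the beam, 170 above the soles; z up. Soles 70 mm wide (y), legs 130 mm apart inside; beam's underside 116 above the soles. A sprung foot hangs below the beam.
- gauge_foot (a joint): How far the gauge's 28 mm foot is pushed up, in m: 0 hanging free (its underside 30 mm above the soles' level), at most 0.075. With the gauge standing, the part's height is 30 mm plus this: 0.034 for the medium cheese, 0.012 for the low, 0.058 for the tall one. Spring 0.5 N, rising to 1.6 N: it cannot lift the gauge.
- cheese_top (a point): Centre of the top of the medium cheese, a loose upright cylinder 80 mm across, 64 high. It stands on a fixed board 250 x 500 mm (long side near y), 18 thick. In its row, 150 mm apart, in any order: a low wheel (96 across, 42 high) and a tall drum (72 across, 88 high), same look. With the gauge standing astride the medium cheese, gauge_grip is 106 mm above this point.
There are look-alikes about, which are no part of the job. Leave any purple look-alike of the part that bears gauge_grip alone.

How it is judged:
By the outcome, as a careful person would: the job done as asked, in the order asked, and still so for the second after the job is handed in, with the robot touching nothing.
It also fails if it takes over 42 s, if anything falls off the work surface, if the arm or the gripper's body presses on something with over 40 N, if the wrist force passes 120 N, or if a joint passes its speed limit or range.

## Working session

There is one attempt and no reset: what is moved stays moved. The work goes in short steps, Python scripts to look and compute and a shell command to move; the robot and the scene stay as the last step left them, time stands still between calls to the robot, and variables do not carry over. Pictures are saved under pics/ and viewed, at most 10 in all, crops included, and the job is handed in when it is done.

```bash
ls; mkdir -p pics
python3 - <<'E'
from plant import bot
import cv2
for n in("scene","top"):
    cv2.imwrite(f"pics/{n}0.png",bot.grab_frame(n)[:,:,::-1]); print(bot.camera_params(n))
print(bot.sense())
E
```

```text
pics
{'fx': 409.14511386703924, 'fy': 409.14511386703924, 'cx': 259.08554508572934, 'cy': 193.78013319271014, 'k1': -0.04867276126265362, 'xyz': array([ 886.60174576, -323.59628661,  999.86340799]), 'orientation': array([0.87357137, 0.26971061, 0.11788629, 0.38759781])}
{'fx': 484.1717151389781, 'fy': 484.1717151389781, 'cx': 259.9463834213958, 'cy': 189.77945743090572, 'k1': 0.054751566566832374, 'xyz': array([ 327.38209   ,   57.01229943, 1300.82884164]), 'orientation': array([-0.69709217, -0.02736654,  0.02440062,  0.71604343])}
{'t': 0.1, 'joint_pos': array([ 9.21960603e-01,  1.58970977e-01,  1.59806149e+00, -6.94654238e-05,
        1.38622654e+00, -2.10118501e-01]), 'joint_velocities': array([-0.00022141, -0.0001559 , -0.00397157, -0.00054926, -0.00189594,
        0.00126886]), 'joint_torque': array([-3.99975388e-04, -3.86506605e+01, -3.22959960e+01,  7.03855581e-02,
        3.39292665e-02, -5.43252781e-05]), 'tool_pos': array([243.9515225 , 520.06763314, 213.7482903 ]), 'orientation': array([-3.15892863e-04,  2.17597324e-01,  9.76038273e-01, -7.71723295e-04]), 'contact_force': array([ 1.23013341, -0.36194744, -0.44697709]), 'wrist_torque': array([ 0.00882938, -0.0249702 , -0.03067973]), 'grasp_force': 0.0, 'width': 0.9994925253263269}
```

View pics/scene0.png

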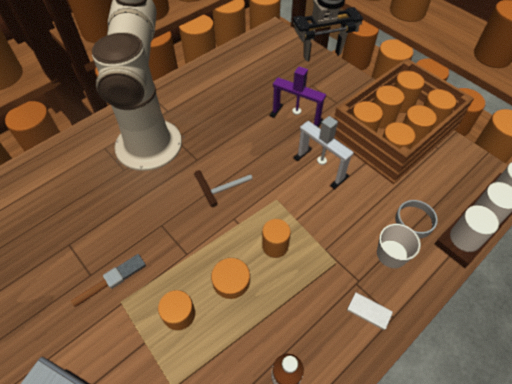

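View pics/top0.png

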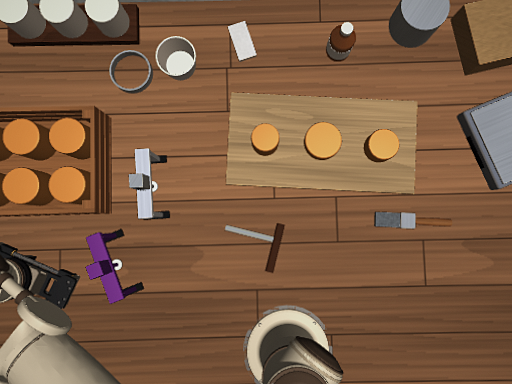

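The scene view shows the silver gauge at about (328,130), with its purple look-alike at (300,80). The cheeses are at (276,237), (231,277) and (176,309). In the top view the gauge housing is near (139,182) and the cheeses are at (265,138), (323,140) and (383,145). The last one looks like the medium cheese, which I'll check by measuring.

```bash
cat > h.py <<'E'
import numpy as np, cv2
from scipy.spatial.transform import Rotation as R
from plant import bot
def ray(n,uv):
    c=bot.camera_params(n); K=np.array([[c['fx'],0,c['cx']],[0,c['fy'],c['cy']],[0,0,1]])
    p=cv2.undistortPoints(np.array([[uv]],float),K,np.array([c['k1'],0,0,0,0]))[0,0]
    w=np.array(c['orientation']); d=R.from_quat(w[[1,2,3,0]]).apply([p[0],-p[1],-1])
    return np.array(c['xyz']),d/np.linalg.norm(d)
def onz(n,uv,z):
    o,d=ray(n,uv); return o+d*(z-o[2])/d[2]
def tri(a,b):
    (o,d),(q,e)=ray('scene',a),ray('top',b)
    s=np.linalg.lstsq(np.c_[d,-e],q-o,rcond=None)[0]
    p,r=o+s[0]*d,q+s[1]*e
    return (p+r)/2,np.linalg.norm(p-r)
E
python3 - <<'E'
from h import *
T=cv2.imread('pics/top0.png');S=cv2.imread('pics/scene0.png')
res={}
for n,I,ro in(('top',T,(230,415,95,190)),('scene',S,(120,335,200,370))):
    x0,x1,y0,y1=ro; c=I[y0:y1,x0:x1]; hsv=cv2.cvtColor(c,cv2.COLOR_BGR2HSV)
    m0=cv2.inRange(hsv,(5,185,90),(20,255,255))
    v=hsv[:,:,2][m0>0]; print(n,np.percentile(v,[5,25,50,75,95]))
    m=cv2.inRange(hsv,(5,185,205),(20,255,255)); L=[]
    for k in cv2.findContours(m,0,1)[0]:
        if cv2.contourArea(k)>200:
            e=cv2.fitEllipse(cv2.convexHull(k)); L.append((e[0][0]+x0,e[0][1]+y0)); print(n,np.round(L[-1],1),np.round(e[1],1))
    res[n]=sorted(L)
for a,b in zip(res['scene'],res['top'][::-1]): print(a,b,tri(a,b))
a=cv2.resize(S[105:205,275:375],None,fx=4,fy=4,interpolation=2)
b=cv2.resize(T[135:235,100:200],None,fx=4,fy=4,interpolation=2)
cv2.imwrite('pics/crop.png',np.hstack([a,b]))
E
```

```text
top [ 92.  100.  121.  149.  188.4]
scene [ 95. 106. 204. 207. 210.]
scene [276.  230.6] [20.3 24.6]
```

View pics/crop.png

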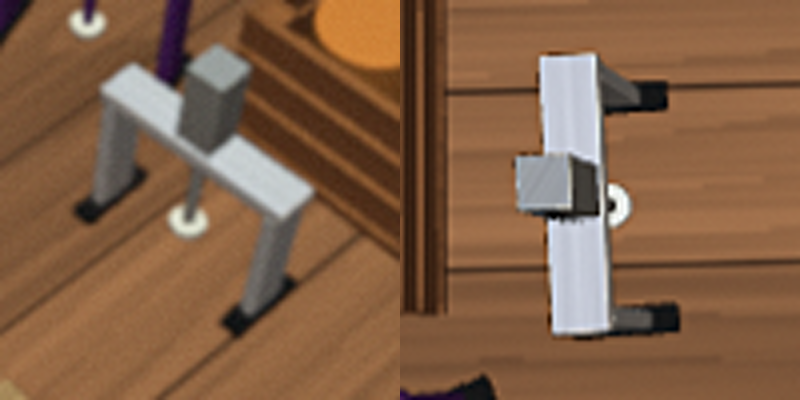

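The crop shows the gauge's housing top at scene (329.0,121.6) and top (135.5,180.5). In the top view the beam runs from about (141.8,148.5) to (144.8,217.6). Next: the cheese masks and triangulation.

Run:
```python
from h import *
T=cv2.imread('pics/top0.png');S=cv2.imread('pics/scene0.png')
print(cv2.cvtColor(T,40)[[138,140,145,138],[265,323,383,300]],cv2.cvtColor(S,40)[[230,272,302,245],[276,231,176,276]])
res={}
for n,I,ro in(('top',T,(230,415,95,190)),('scene',S,(120,335,200,370))):
    x0,x1,y0,y1=ro; c=I[y0:y1,x0:x1]; hsv=cv2.cvtColor(c,cv2.COLOR_BGR2HSV)
    for vt in(180,):
      m=cv2.inRange(hsv,(8,165,vt),(20,255,255)); L=[]
      m=cv2.morphologyEx(m,cv2.MORPH_OPEN,np.ones((3,3)))
      for k in cv2.findContours(m,0,1)[0]:
        if cv2.contourArea(k)>200:
            e=cv2.fitEllipse(cv2.convexHull(k)); L.append((e[0][0]+x0,e[0][1]+y0)); print(n,np.round(L[-1],1),np.round(e[1],1))
    res[n]=sorted(L)
if len(res['scene'])==len(res['top']):
  for a,b in zip(res['scene'],res['top'][::-1]): print(np.round(a,1),np.round(b,1),tri(a,b),onz('top',b,82),onz('scene',a,82))
a,b=(329.0,121.6),(135.5,180.5)
print('house',tri(a,b),onz('top',b,202),onz('scene',a,202))
e0,e1=onz('top',(141.8,148.5),132),onz('top',(144.8,217.6),132); d=e0-e1
print('beam',e0,e1,(e0+e1)/2,np.linalg.norm(d),np.degrees(np.arctan2(d[1],d[0])))
for p in((100+265/4,135+205/4-.4),): print('footring onz30',onz('top',(100+218/4-.4,135+205/4-.4),33))
# board corners
for p in((232,93),(417,101),(414,193),(227,185)): print('board',onz('top',p,18))
```

```text
[[ 17 158 224]
 [ 18 153 225]
 [ 18 150 222]
 [ 16 108 170]] [[ 15 188 204]
 [ 15 185 205]
 [ 15 180 211]
 [ 14 185 110]]
scene [174.4 306.2] [30.4 33.9]
scene [229.9 275.3] [34.7 37.1]
scene [275.9 230.5] [23.5 26.3]
house (array([436.80042538, 343.16368436, 199.33724759]), np.float64(0.905586547631361)) [436.83313114 342.83222968 202.        ] [438.07529977 340.52048042 202.        ]
beam [521.48004624 345.09392999 132.        ] [353.58321257 339.45908645 132.        ] [437.5316294  342.27650822 132.        ] 167.9913635295767 1.922201934682981
footring onz30 [438.28144195 338.38816047  33.        ]
board [684.57829697 129.35420044  18.        ]
board [ 647.65519059 -364.06438882   18.        ]
board [ 402.07100047 -344.66339469   18.        ]
board [436.65467808 148.37096582  18.        ]
```

Run:
```python
from h import *
T=cv2.imread('pics/top0.png');S=cv2.imread('pics/scene0.png')
res={}
for n,I,ro,lo in(('top',T,(230,415,95,190),(8,130,195)),('scene',S,(120,335,200,370),(8,165,170))):
    x0,x1,y0,y1=ro; hsv=cv2.cvtColor(I[y0:y1,x0:x1],40)
    m=cv2.morphologyEx(cv2.inRange(hsv,lo,(22,255,255)),cv2.MORPH_OPEN,np.ones((3,3))); L=[]
    for k in cv2.findContours(m,0,1)[0]:
        if cv2.contourArea(k)>200:
            e=cv2.fitEllipse(cv2.convexHull(k)); L.append((e[0][0]+x0,e[0][1]+y0)); print(n,np.round(L[-1],1),np.round(e[1],1))
    res[n]=sorted(L)
for a,b in zip(res['scene'],res['top'][::-1]): print(tri(a,b),onz('top',b,82),onz('scene',a,82))
```

```text
top [383.6 143.5] [29.2 29.5]
top [265.  136.6] [26.4 26.7]
top [323.2 139.5] [34.8 35.3]
scene [174.4 306.3] [30.5 34.2]
scene [229.9 275.3] [34.8 37.5]
scene [276.  230.7] [23.7 26.7]
(array([ 525.99632268, -255.70247564,   79.24474012]), np.float64(0.43571119068255687)) [ 525.65354026 -254.80445826   82.        ] [ 526.95411164 -256.08852128   82.        ]
(array([ 544.85711972, -106.41493671,   56.89821774]), np.float64(0.1692892016413009)) [ 540.51473634 -103.048144     82.        ] [ 553.90804731 -112.26445291   82.        ]
(array([547.76692874,  44.5707314 , 104.02740409]), np.float64(0.41943433489174964)) [551.95446554  44.51162967  82.        ] [539.31562427  53.44334747  82.        ]
```

Everything checks out. The medium cheese is at (526,-255.5) with its top near 82, and the row is turned about -4.3°. The gauge is at (437,342.5) with its beam at 1.9°. Next I go above the housing with the fingers along the beam.

```bash
cat >> h.py <<'E'
def row(x,y,z,yaw):  # TCP target mm, finger-line yaw deg, tool down -> row from current pose
    s=bot.sense(); w=s['orientation']; r=R.from_quat(w[[1,2,3,0]])
    g=R.from_euler('z',yaw-90,degrees=True)*R.from_matrix(np.diag([-1.,1,-1]))
    g=R.from_euler('z',yaw-90,degrees=True)*R.from_quat([0,1,0,0])
    t=r.inv().apply(np.array([x,y,z])-s['tool_pos'])
    print('t',s['t'],'tcp',s['tool_pos'].round(1),'row',t.round(1),(r.inv()*g).as_rotvec().round(4),'F',s['contact_force'].round(1),'w',s['width'],'gf',s['grasp_force'],'v',abs(s['joint_velocities']).max().round(3))
E
python3 -c "
from h import *
row(437,342.5,235,1.9)"
```

```text
t 0.1 tcp [244.  520.1 213.7] row [-250.2  -78.8  -21.2] [-1.6000e-03  7.0000e-04  1.0989e+00] F [ 1.2 -0.4 -0.4] w 0.9994925253263269 gf 0.0 v 0.004
```

```bash
python3 -m crank '[[-20,-6,-22,0,0,0.1,90],[-70,-22,-22,0,0,0.28,90],[-125,-40,-22,0,0,0.46,90],[-175,-55,-22,0,0,0.64,90],[-220,-70,-22,0,0,0.82,90],[-250,-79,-22,0,0,1.0,90],[-250,-79,-22,0,0,1.1,90],[-250,-79,-22,0,0,1.1,90]]'
python3 - <<'E'
from h import *
row(437,342.5,151,1.9)
cv2.imwrite('pics/scene1.png',cv2.resize(bot.grab_frame('scene')[30:230,200:460,::-1],None,fx=3,fy=3,interpolation=2))
E
```

```text
t: 1.1
tool_pos: [437.0, 342.4, 236.1]
orientation: [-0.0, 0.696, 0.718, -0.0]
contact_force: [-0.3, 0.8, -0.1]
width: 0.98
grasp_force: 0.0
t 1.1 tcp [437.  342.4 236.1] row [ 0.1  0.1 85.1] [-0.001   0.0004 -0.0007] F [-0.3  0.8 -0.1] w 0.9802543361073829 gf 0.0 v 0.037
```

View pics/scene1.png

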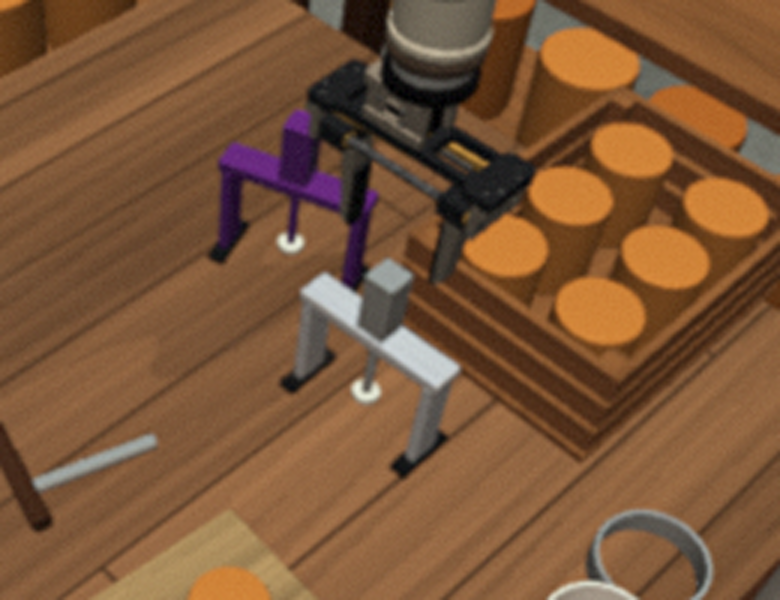

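The crop shows the open fingers straddling the silver housing at about (387,295), clear of the purple gauge and the crate. Descend and grip.

```bash
python3 -m crank '[[0,0,20,0,0,0,90],[0,0,40,0,0,0,90],[0,0,60,0,0,0,90],[0,0,75,0,0,0,90],[0,0,85,0,0,0,90],[0,0,85,0,0,0,90],[0,0,85,0,0,0,60],[0,0,85,0,0,0,45]]' 30; python3 -m crank '[[0,0,0,0,0,0,38],[0,0,0,0,0,0,34],[0,0,0,0,0,0,28],[0,0,0,0,0,0,24],[0,0,0,0,0,0,20],[0,0,0,0,0,0,20],[0,0,0,0,0,0,20],[0,0,0,0,0,0,20]]' 30; python3 -c "
from h import *
row(437,342.5,286,1.9)"
```

```text
t: 2.15
tool_pos: [437.6, 343.0, 152.5]
orientation: [0.0, 0.696, 0.718, 0.001]
contact_force: [0.2, 0.0, -0.5]
width: 0.784
grasp_force: 0.0
t: 3.15
tool_pos: [437.1, 342.8, 151.6]
orientation: [0.0, 0.696, 0.718, 0.0]
contact_force: [1.1, -0.8, -0.5]
width: 0.346
grasp_force: 30.0
t 3.15 tcp [437.1 342.8 151.6] row [-3.000e-01 -1.000e-01 -1.344e+02] [ 0.0001 -0.     -0.0012] F [ 1.1 -0.8 -0.5] w 0.3461828468502059 gf 29.951294660568237 v 0.001
```

Gripped at 31.8 mm, which matches the housing. Lift.

```bash
python3 -m crank '[[0,0,-8,0,0,0,20],[0,0,-25,0,0,0,20],[0,0,-50,0,0,0,20],[0,0,-80,0,0,0,20],[0,0,-110,0,0,0,20],[0,0,-130,0,0,0,20],[0,0,-137,0,0,0,20],[0,0,-137,0,0,0,20]]' 30;  python3 -c "
from h import *
row(526,-255.5,286,-4.3)"
```

```text
t: 4.15
tool_pos: [437.0, 342.7, 288.7]
orientation: [0.0, 0.696, 0.718, 0.0]
contact_force: [-0.2, -0.9, -7.3]
width: 0.349
grasp_force: 29.9
t 4.15 tcp [437.  342.7 288.7] row [-600.8   69.8    2.7] [ 1.000e-04 -0.000e+00  1.071e-01] F [-0.2 -0.9 -7.3] w 0.34864836506682717 gf 29.949698746204376 v 0.029
```

```bash
python3 -m crank '[[-12,1,0,0,0,0,20],[-37,4,0,0,0,0.01,20],[-75,9,0,0,0,0.02,20],[-117,14,0,0,0,0.03,20],[-160,19,0,0,0,0.04,20],[-203,24,0,0,0,0.05,20],[-246,29,0,0,0,0.055,20],[-289,34,0,0,0,0.055,20]]' 30; python3 -m crank '[[-43,6,0,0,0,0.008,20],[-85,12,0,0,0,0.015,20],[-127,17,0,0,0,0.022,20],[-169,23,0,0,0,0.03,20],[-208,28,0,0,0,0.04,20],[-240,33,0,0,0,0.045,20],[-260,36,0,0,0,0.05,20],[-270,37,0,0,0,0.05,20]]' 30;  python3 - <<'E'
from h import *
row(526,-255.5,286,-4.3)
E
```

```text
t: 5.15
tool_pos: [479.5, 53.0, 287.5]
orientation: [-0.001, 0.715, 0.699, -0.001]
contact_force: [0.8, 0.6, -6.7]
width: 0.346
grasp_force: 30.0
t: 6.15
tool_pos: [510.6, -216.4, 287.9]
orientation: [-0.001, 0.733, 0.681, -0.0]
contact_force: [0.5, 1.1, -6.5]
width: 0.345
grasp_force: 30.0
t 6.15 tcp [ 510.6 -216.4  287.9] row [-37.8  18.3   1.8] [-0.0013 -0.001   0.0012] F [ 0.5  1.1 -6.5] w 0.34514890461977005 gf 29.964019060134888 v 0.113
```

```bash
python3 -m crank '[[-15,7,0,0,0,0,20],[-28,14,2,0,0,0,20],[-36,18,8,0,0,0,20],[-38,18,20,0,0,0,20],[-38,18,38,0,0,0,20],[-38,18,52,0,0,0,20],[-38,18,60,0,0,0,20],[-38,18,60,0,0,0,20]]' 30;  python3 - <<'E'
from h import *
s=bot.grab_frame('scene')[:,:,::-1];t=bot.grab_frame('top')[:,:,::-1]
row(526,-255.5,215,-4.3)
cv2.imwrite('pics/s2.png',s);cv2.imwrite('pics/t2.png',t)
cv2.imwrite('pics/c2.png',np.hstack([cv2.resize(s[215:365,100:250],(400,400),interpolation=2),cv2.resize(t[70:220,310:460],(400,400),interpolation=2)]))
E
```

```text
t: 7.15
tool_pos: [525.9, -254.5, 227.7]
orientation: [-0.001, 0.732, 0.681, -0.0]
contact_force: [-0.4, 0.8, -7.1]
width: 0.348
grasp_force: 30.0
t 7.25 tcp [ 526.5 -255.1  229.2] row [-0.4 -0.5 14.2] [0.0009 0.0006 0.0022] F [-0.7 -0.3 -6.8] w 0.3465238174925262 gf 29.963876008987427 v 0.01
```

View pics/c2.png

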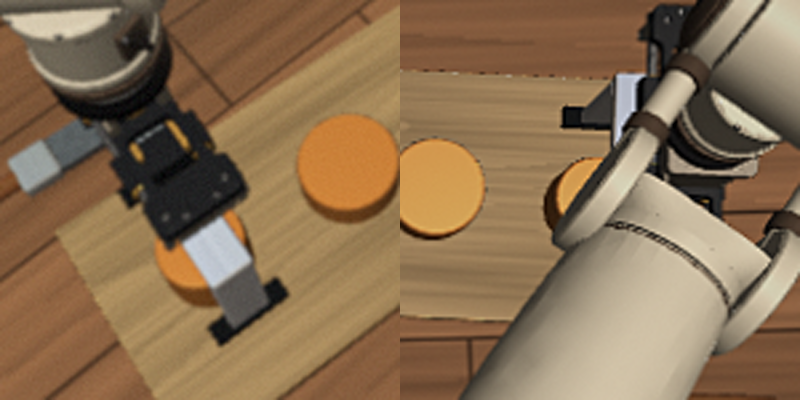

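The arm hides part of the view. What is visible shows the gauge over the medium cheese, with the far leg over the board at (250,310) in the left crop and the near one at (585,115) in the right. Lower slowly.

```bash
python3 -m crank '[[0,0,7,0,0,0,20],[0,0,16,0,0,0,20],[0,0,25,0,0,0,20],[0,0,34,0,0,0,20],[0,0,42,0,0,0,20],[0,0,49,0,0,0,20],[0,0,54,0,0,0,20],[0,0,55,0,0,0,20]]' 30;  python3 - <<'E'
from h import *
row(526,-255.5,169.6,-4.3)
E
```

```text
t: 8.25
tool_pos: [526.1, -254.9, 173.3]
orientation: [-0.0, 0.732, 0.681, -0.0]
contact_force: [-0.2, 0.2, -4.8]
width: 0.345
grasp_force: 30.0
t 8.25 tcp [ 526.1 -254.9  173.3] row [-0.6 -0.1  3.7] [-0.0004 -0.0002  0.0021] F [-0.2  0.2 -4.8] w 0.3454623960380892 gf 29.96417462825775 v 0.006
```

```bash
python3 -m crank '[[0,0,0.4,0,0,0,20],[0,0,0.8,0,0,0,20],[0,0,1.2,0,0,0,20],[0,0,1.6,0,0,0,20],[0,0,2.0,0,0,0,20],[0,0,2.3,0,0,0,20],[0,0,2.5,0,0,0,20],[0,0,2.5,0,0,0,20]]' 30;  python3 - <<'E'
from h import *
row(526,-255.5,169.6,-4.3)
E
```

```text
t: 9.25
tool_pos: [526.4, -255.1, 171.2]
orientation: [0.0, 0.732, 0.681, 0.0]
contact_force: [0.9, 0.7, -5.6]
width: 0.346
grasp_force: 30.0
t 9.25 tcp [ 526.4 -255.1  171.2] row [-0.4 -0.3  1.6] [0.0004 0.0002 0.002 ] F [ 0.9  0.7 -5.6] w 0.3458104557417972 gf 29.964153170585632 v 0.002
```

```bash
python3 -m crank '[[0,0,0.2,0,0,0,20],[0,0,0.4,0,0,0,20],[0,0,0.6,0,0,0,20],[0,0,0.8,0,0,0,20],[0,0,1.0,0,0,0,20],[0,0,1.2,0,0,0,20],[0,0,1.4,0,0,0,20],[0,0,1.4,0,0,0,20]]' 30;  python3 - <<'E'
from h import *
row(526,-255.5,169.6,-4.3)
E
```

```text
t: 10.25
tool_pos: [526.2, -255.0, 169.7]
orientation: [-0.0, 0.732, 0.681, -0.0]
contact_force: [0.6, -0.8, -6.3]
width: 0.347
grasp_force: 30.0
t 10.25 tcp [ 526.2 -255.   169.7] row [-0.5 -0.2  0.1] [-0.     0.     0.002] F [ 0.6 -0.8 -6.3] w 0.34711458294446135 gf 29.964110255241394 v 0.002
```

```bash
python3 -m crank '[[0,0,0.2,0,0,0,20],[0,0,0.4,0,0,0,20],[0,0,0.6,0,0,0,20],[0,0,0.8,0,0,0,20],[0,0,1.0,0,0,0,20],[0,0,1.0,0,0,0,20],[0,0,1.0,0,0,0,20],[0,0,1.0,0,0,0,20]]' 30;  python3 - <<'E'
from h import *
row(526,-255.5,169.6,-4.3)
E
```

```text
t: 11.25
tool_pos: [526.2, -255.0, 169.6]
orientation: [0.0, 0.732, 0.681, -0.0]
contact_force: [-4.2, 3.1, 6.0]
width: 0.347
grasp_force: 30.0
t 11.25 tcp [ 526.2 -255.   169.6] row [-0.5 -0.2 -0. ] [0.     0.0003 0.0022] F [-4.2  3.1  6. ] w 0.3473492018431426 gf 29.96653586626053 v 0.001
```

The force changed from -6 to +6 N, so the soles are on the board. Release, then rise.

```bash
python3 -m crank '[[0,0,-0.3,0,0,0,30],[0,0,-0.5,0,0,0,32],[0,0,-0.5,0,0,0,36],[0,0,-0.5,0,0,0,42],[0,0,-0.5,0,0,0,52],[0,0,-0.5,0,0,0,62],[0,0,-0.5,0,0,0,70],[0,0,-0.5,0,0,0,70]]' 8; python3 -m crank '[[0,0,-5,0,0,0,70],[0,0,-20,0,0,0,70],[0,0,-40,0,0,0,70],[0,0,-65,0,0,0,70],[0,0,-95,0,0,0,70],[0,0,-125,0,0,0,70],[0,0,-150,0,0,0,70],[0,0,-150,0,0,0,70]]'
python3 - <<'E'
from h import *
row(430,100,330,-4.3)
E
```

```text
t: 12.25
tool_pos: [526.3, -255.0, 169.2]
orientation: [0.0, 0.732, 0.681, 0.0]
contact_force: [-0.3, 0.1, -0.8]
width: 0.76
grasp_force: 0.0
t: 13.25
tool_pos: [527.3, -255.7, 322.8]
orientation: [0.003, 0.732, 0.681, 0.001]
contact_force: [-0.1, -0.3, -0.7]
width: 0.764
grasp_force: 0.0
t 13.25 tcp [ 527.3 -255.7  322.8] row [ 347.7 -122.9   -9.1] [0.0052 0.0035 0.0021] F [-0.1 -0.3 -0.7] w 0.7636637809284825 gf 0.0 v 0.065
```

Clear the views and check.

```bash
python3 -m crank '[[40,-14,-9,0,0,0,70],[90,-32,-9,0,0,0,70],[140,-50,-9,0,0,0,70],[190,-67,-9,0,0,0,70],[240,-85,-9,0,0,0,70],[290,-103,-9,0,0,0,70],[330,-117,-9,0,0,0,70],[345,-123,-9,0,0,0,70]]'
python3 - <<'E'
from h import *
s=bot.grab_frame('scene')[:,:,::-1];t=bot.grab_frame('top')[:,:,::-1]
cv2.imwrite('pics/s3.png',s);cv2.imwrite('pics/t3.png',t)
cv2.imwrite('pics/c3.png',np.hstack([cv2.resize(s[235:355,110:230],(400,400),interpolation=2),cv2.resize(t[80:200,330:450],(400,400),interpolation=2)]))
E
```

```text
t: 14.25
tool_pos: [427.7, 99.7, 327.5]
orientation: [-0.0, 0.732, 0.682, -0.0]
contact_force: [0.0, -0.7, 0.6]
width: 0.761
grasp_force: 0.0
```

View pics/c3.png

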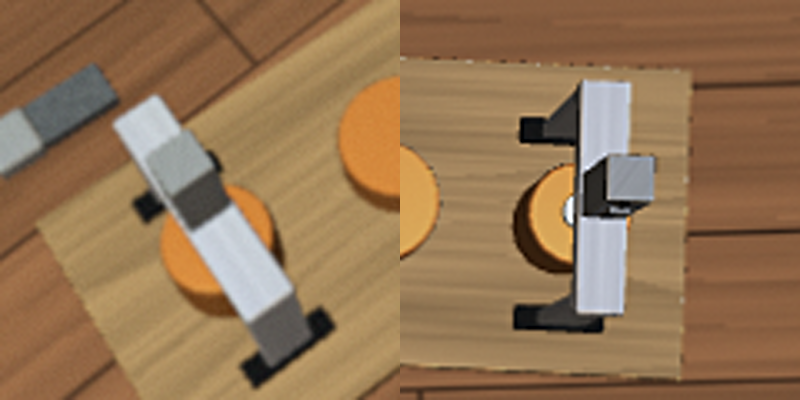

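The gauge stands astride the cheese with both soles on the board (black pads at (560,130) and (560,318)), and its white foot is on the cheese at (570,210). I'll check the centring and whether the cheese shifted.

Run:
```python
from h import *
print('housing',tri((164.9,284.2),(399.2,133.4)),onz('top',(399.2,133.4),220),onz('scene',(164.9,284.2),220))
for n,ro,lo in(('t',(360,410,115,170),(8,130,195)),('s',(150,205,285,330),(8,165,170))):
    x0,x1,y0,y1=ro; M=[cv2.inRange(cv2.cvtColor(cv2.imread(f'pics/{f}.png')[y0:y1,x0:x1],40),lo,(22,255,255)) for f in((['top0','t3'] if n=='t' else ['scene0','s3']))]
    print(n,[m.sum()//255 for m in M],'new-only',((M[1]>0)&(M[0]==0)).sum(), 'left edges',[np.argwhere(m.any(0))[0,0] if m.any() else None for m in M],'right',[np.argwhere(m.any(0))[-1,0] for m in M])
```

```text
housing (array([ 527.12022283, -254.89758502,  213.95926572]), np.float64(4.2229848188231225)) [ 525.01143635 -255.0421748   220.        ] [ 531.08509843 -253.67308007  220.        ]
t [np.uint64(690), np.uint64(245)] new-only 0 left edges [np.int64(9), np.int64(9)] right [np.int64(38), np.int64(38)]
s [np.uint64(832), np.uint64(285)] new-only 4 left edges [np.int64(8), np.int64(8)] right [np.int64(40), np.int64(40)]
```

The cheese hasn't moved and the gauge is centred to within 1–2 mm. Hand in.

```bash
python3 -c "
from plant import bot
print(bot.close_job())"
```

```text
the job is handed in; nothing more can be done
None
```

The gauge stands astride the medium cheese with both legs on the board and its foot on the cheese, centred to about 2 mm in the top view. The cheese did not shift, and the job was handed in at about 14 s. I judged the foot by eye and did not read its joint value.

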